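# Hover a cast roof over its model house

## Robot

A 6-joint arm with a two-finger parallel gripper is mounted at the origin on the work surface. World frame = base frame: x ahead of the robot, y to its left, z up, the work surface at z = 0. Lengths are in mm, angles in rad, forces in N, time in s.
With the tool pointing down it reaches from about 350 to 850 mm from the base axis. Payload 8.1 kg.
Tool frame: the origin (TCP) lies at the very end of the fingers, on their centre line; the grasp point (between the pads) lies 19 mm behind it; z points along the fingers, y is the line along which they close (so a half turn about z gives the same grasp; the last joint's range is limited). The gripper opens to 85 mm and grips with 20 to 120 N. Pads are 22 mm wide; open, the fingers measure 114 mm over their backs; the gripper's body (76 mm by 85 mm) begins 54 mm behind the grasp point. The pads swing forward as they close: fully open they stand 13 mm farther back than shut.
Start: joints at [1.238, 0.13, 1.488, -0, 1.523, -0.085], TCP at [147.141, 581.683, 231.292] pointing down, gripper open.
Joint ranges: [-2.96, 2.96], [-0.89, 2.26], [0.02, 2.5], [-1.34, 4.48], [0, 2.73], [-2.66, 2.66]. Speed limits (rad/s): [2.39, 2.39, 2.79, 3.14, 3.14, 3.14].

## Interface

Orientations are given as a unit quaternion [w, x, y, z].
In Python, from plant import status, vision, job gives the robot as it stands.
- The arm moves only by the tool step_arm, never from a script. Its argument "deltas" is a list of rows, each a list of 5 numbers: the closure, from -1 (fully open) to 1 (shut), so that 0 is half open, then the shift along the world's x, y, z scaled (see below), then the turn about the world's z scaled (see below). In form: [[hand, x, y, z, yaw], ...]. A call has 1 to 12 rows; each row shifts and turns the commanded pose from where the row before left it; what a row does not reach is not made up. The controller multiplies each number of a shift by 30 mm and each number of a turn by 30 degrees. A row lasts 1/12 s, in which the tool goes at most 41.7 mm and 7.16 degrees, less where a joint would pass 70% of its speed; a pose out of reach is approached as far as the arm can. A call with a number of a shift or a turn outside -1 to 1 is refused whole. A call with a gripper value outside its range is refused whole. The fingers move at their own pace and stop on an object; "newtons" is the grip in N (left out, the last holds). Time passes only in rows, so rows that do not move let the fingers close. It gives the time, the measured TCP pose, the force, the opening and the grip force at its end, in the units of the state.
- status.read_state(): the state, without advancing time (a new reading comes with each control period).
- vision.camera(name): name is "scene" or "side" or "wrist"; returns (picture, depth): 480x640x3 uint8, red, green, blue; 480x640 float32, mm along the optical axis (not along the pixel's ray), 0 where there is no reading.
- vision.get_calibration(name): a dict with "fx", "fy", "cx", "cy" (pixels), "dist" ([k1, k2, p1, p2, k3] as OpenCV has them; the pictures are not rectified), "T" (4x4, takes a point from camera to world coordinates); the wrist camera has in their place "mount" (4x4, takes a point from camera to tool coordinates, whose origin is the TCP and whose axes are the flange's). Camera axes: x right, y up, looking along -z (the intrinsics and any distortion apply to the point x, -y, -z); pixel columns grow to the right and rows downward; lengths in mm; the calibration is good to about 2 mm. A picture is of the moment at which its call begins: read the wrist's pose just before it. get_calibration takes no time and is no camera call.
- job.finish_job(): hands the job in; it is judged then, once.
The state is a dict: "clock": time; "q": joint angles; "qd": joint speeds; "effort": joint torques, N m; "tool_pos": TCP position; "ee_rot": TCP orientation; "wrist_force": force on the tool from outside, world axes, zero at the start; "moment": the same for the moment, N m; "finger_gap": finger opening in mm; "finger_force": force on a finger pad.
Only numpy, scipy, OpenCV 4.12 (cv2) and the standard library are available. Lean on these libraries where they do the work, as an engineer would, in place of code of your own. Each camera call takes 0.05 s, during which the arm holds its last target. There are 200 camera calls.

## Task

Pick up the loose red-tiled roof by its cream upper storey, carry it over the plaster mould and hold it still, level and square about one centimetre above the open walls of the model house, with its chimney above the brick chimney breast, so that glue can be brushed on underneath. The roof must not touch the house or the mould and nothing else on the bench may be knocked; finish while still holding the roof up, do not set it down.

Things in the scene. Friction and masses are not known exactly. Their poses are not given: they have to be found in the camera images.
- roof: Loose cast roof, 0.2 to 0.4 kg, lying upright on the bat. Eaves slab 150 (x) by 116 (y) by 8 mm, flat underside; tiled slopes rise from both long sides to 33 mm above the underside. On top in the middle the upper storey (see roof_grip). Brick chimney, 18 mm square, at x = +58 mm, ends 80 mm above the underside. Origin: centre of the underside; z up, +x towards the chimney end.
- roof_grip (a point): Point 55 mm above the roof's origin, in the middle of its cream upper storey: a block 64 (roof x) by 34 (roof y) mm with upright sides from 33 to 76 mm above the roof's underside, to be gripped across its 34 mm; a narrower red ridge cap on it ends 82 mm above the underside. Axes as the roof.
- roof_chimney (a point): Point on the roof's underside straight below its chimney, 58 mm along +x from the roof's origin.
- bat: White plaster board 180 x 144 x 15 mm, fixed, on which the roof lies at the start. Origin: centre of its underside on the bench; z up.
- house: Roofless model house, fixed, on the other side of the mould from the roof (left or right). Wooden baseboard 190 (x) by 156 (y) by 18 mm; cream walls 126 (x) by 92 (y) mm outside, 8 mm thick, open on top. Green door in the -y side. Origin: centre of the baseboard's underside on the bench; z up, +x towards the chimney breast end. (The finished house at the back has its roof and is not this one.)
- house_top (a point): Centre of the house at the height of the wall tops, 88 mm above the bench; axes as the house. The roof's origin belongs straight above it, roof x along house x; the eaves then overhang the walls by 12 mm all round.
- house_chimney (a point): Point at wall-top height, 58 mm from house_top along house +x; the roof's chimney belongs straight above it. Just outside the +x end wall there stands the brick-red chimney breast, 24 mm wide, 10 mm deep, its top 86 mm above the bench.
- mould: Fixed plaster mould between the roof and the house: base slab 230 (x) by 150 (y) by 15 mm, on it an open block 200 by 120 mm whose rim is 85 mm above the bench, with four steel pins up to 97 mm. Origin: centre of its underside on the bench.
- bowl: Loose steel bowl, 124 mm across, 55 mm high; bystander. Origin: centre of its underside.
- tin_cup: Loose metal cup, 68 mm across, 85 mm high; bystander. Origin: centre of its underside.
- paint_jar: Loose red paint jar with a white cap, 58 mm across, 75 mm high; bystander. Origin: centre of its underside.
- brush: Loose flat paint brush, about 200 mm long, lying on the bench; bystander. Origin: on the bench below its middle.
- carver1: Loose carving tool with a wooden handle, 165 mm long, 10 mm thick, lying on the bench; bystander. Origin: near its middle, underside.
- carver2: Second carving tool like carver1; bystander.
Not all that is in view belongs to the job. What is shaped like the roof but blue is not meant.

How it is judged:
By the outcome, as a careful person would: the job done as asked, in the order asked, and still so for the second after the job is handed in, while the arm keeps its last pose, push and grip.
It also fails if it takes over 48 s, if anything falls off the work surface, if the arm or the gripper's body presses on something with over 40 N, if the wrist force passes 120 N, or if a joint passes its speed limit or range.

## Working session

There is one attempt and no reset: what is moved stays moved. The work goes in short steps, Python scripts to look and compute and a tool call to move; the robot and the scene stay as the last step left them, time stands still between calls to the robot, and variables do not carry over. Pictures are saved under pics/ and viewed, at most 10 in all, crops included, and the job is handed in when it is done.

Besides the shell and the picture viewer there is one more tool, called after "Emit:" as a command line: name --pt "numbers of a row" for each row, then --argument value for the rest. step_arm: Moves the arm, as the interface text tells. Its arguments: {"type":"object","properties":{"deltas":{"type":"array"},"newtons":{"type":"number"}},"required":["deltas"]}

```bash
mkdir -p pics; cat > h.py <<'E'
import numpy as np, cv2
from plant import status, vision, job
from scipy.spatial.transform import Rotation as R
def cam(n):
    s=status.read_state(); img,d=vision.camera(n); c=vision.get_calibration(n)
    if 'T' in c: T=np.array(c['T'])
    else:
        w=s['ee_rot']; M=np.eye(4); M[:3,:3]=R.from_quat([w[1],w[2],w[3],w[0]]).as_matrix(); M[:3,3]=s['tool_pos']; T=M@np.array(c['mount'])
    return img,d,c,T
def K(c): return np.array([[c['fx'],0,c['cx']],[0,c['fy'],c['cy']],[0,0,1.]]),np.array(c['dist'],float)
def cloud(d,c,T):
    k,di=K(c); v,u=np.mgrid[:480,:640]
    p=cv2.undistortPoints(np.stack([u,v],-1).reshape(-1,1,2).astype(np.float64),k,di).reshape(480,640,2)
    P=np.stack([p[...,0]*d,-p[...,1]*d,-d],-1)@T[:3,:3].T+T[:3,3]
    P[d<=0]=np.nan
    return P
def project(X,c,T):
    k,di=K(c); Y=(np.atleast_2d(X)-T[:3,3])@T[:3,:3]; Y=Y*[1,-1,-1]
    return cv2.projectPoints(Y,np.zeros(3),np.zeros(3),k,di)[0].reshape(-1,2)
def ray(uv,z,c,T):
    k,di=K(c); p=cv2.undistortPoints(np.array(uv,float).reshape(-1,1,2),k,di).reshape(-1,2)
    r=np.c_[p[:,0],-p[:,1],-np.ones(len(p))]@T[:3,:3].T
    return T[:3,3]+r*((z-T[2,3])/r[:,2])[:,None]
E
python3 - <<'E'
from h import *
for n in ['scene','side','wrist']:
    img,d,c,T=cam(n); cv2.imwrite(f'pics/{n}0.png',img[...,::-1]); np.savez(f'pics/{n}0.npz',img=img,d=d,T=T)
    print(n,T.round(2).tolist(),(d>0).mean())
s=status.read_state(); print(s)
E
```

```text
scene [[-0.84, -0.34, 0.42, 1077.86], [0.54, -0.52, 0.66, 914.14], [-0.01, 0.78, 0.63, 984.37], [0.0, 0.0, 0.0, 1.0]] 0.9938639322916667
side [[-0.85, 0.39, -0.36, -64.43], [-0.53, -0.63, 0.57, 866.83], [-0.0, 0.67, 0.74, 1246.11], [0.0, 0.0, 0.0, 1.0]] 0.9959049479166666
wrist [[0.25, -0.92, -0.29, 73.7], [0.97, 0.23, 0.08, 599.69], [-0.0, -0.3, 0.95, 371.55], [0.0, 0.0, 0.0, 1.0]] 0.995966796875
{'clock': 0.15, 'q': array([ 1.23760395e+00,  1.31036312e-01,  1.48904505e+00, -3.58772051e-05,
        1.52301825e+00, -8.53923830e-02]), 'qd': array([ 0.00131939, -0.003717  , -0.00242462, -0.00089099, -0.00087163,
        0.00018435]), 'effort': array([ 9.90612498e-04, -5.70070517e+01, -5.01153588e+01, -1.50902347e-04,
        9.83985403e-03,  3.80790038e-05]), 'tool_pos': array([147.0051727 , 581.2584788 , 230.44762725]), 'ee_rot': array([-1.39022262e-04,  1.23582337e-01,  9.92334036e-01, -7.40759859e-04]), 'wrist_force': array([-0.05663347, -0.1901866 , -0.24816376]), 'moment': array([ 0.0184299 ,  0.0057403 , -0.03279683]), 'finger_force': 0.0, 'finger_gap': 85.44480499420271}
```

View pics/scene0.png

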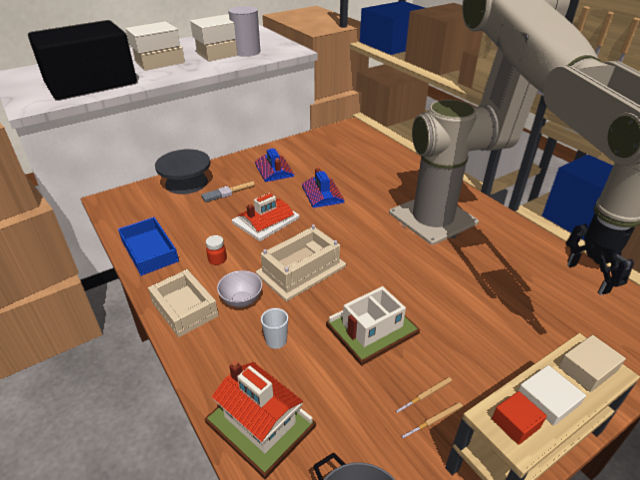

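View pics/side0.png

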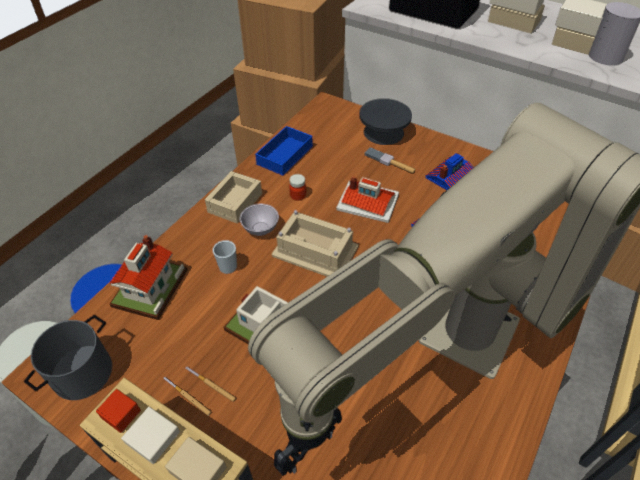

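Roof candidates in the scene view are the red roof on the white bat (265,212), blue roofs at (273,163) and (322,187), and the finished house at (255,400). The red one on the white bat fits the description. The house is the roofless one at (373,322), and the mould at (300,262) stands between them.

```bash
python3 - <<'E'
from h import *
f=np.load('pics/scene0.npz'); img,d,T=f['img'],f['d'],f['T']; c=vision.get_calibration('scene')
P=cloud(d,c,T)
a=cv2.resize(img[180:245,225:310],None,fx=9.4,fy=8,interpolation=cv2.INTER_CUBIC)[:,:800]
b=cv2.resize(img[275:370,320:425],None,fx=5,fy=5,interpolation=cv2.INTER_CUBIC)
cv2.imwrite('pics/c1.png',np.hstack([cv2.resize(img[180:245,225:310],(400,306),interpolation=cv2.INTER_CUBIC),cv2.resize(img[275:370,320:425],(400,306),interpolation=cv2.INTER_CUBIC)])[...,::-1])
def rect(m,name):
    p=P[m]; p=p[~np.isnan(p).any(1)]
    (cx,cy),(w,h),ang=cv2.minAreaRect(p[:,:2].astype(np.float32)); print(name,len(p),(cx,cy),(w,h),ang,np.median(p[:,2]))
v,u=np.mgrid[:480,:640]
def win(a,b,c_,d_): return (u>=a)&(u<b)&(v>=c_)&(v<d_)
z=P[...,2]; hsv=cv2.cvtColor(img,cv2.COLOR_RGB2HSV); sat=hsv[...,1]
red=((hsv[...,0]<10)|(hsv[...,0]>170))&(sat>150)
W=win(225,310,180,245)
rect(W&(z>8),'bat+roof'); rect(W&(z>8)&(z<20),'bat'); rect(W&red&(z>18),'roofred'); rect(W&(z>55),'storey+chim');rect(W&(z>84)&(z<100),'top')
W=win(320,425,275,370)
rect(W&(z>8),'house all'); rect(W&(z>80)&(z<96),'walltop'); 
W=win(250,350,220,300)
rect(W&(z>8),'mould all'); rect(W&(z>78)&(z<92),'rim'); print(np.nanmax(z[W]))
for n,w in dict(bowl=(215,265,268,308),cup=(258,292,305,350),jar=(203,230,232,266)).items():
    rect(win(*w)&(z>30)&(z<95),n)
E
```

```text
bat+roof 2258 (488.25506591796875, -304.255859375) (488.12896728515625, 307.19976806640625) 57.39104461669922 39.624991500966246
bat 590 (435.00909423828125, -349.831298828125) (349.69140625, 305.569091796875) 68.85489654541016 15.874065048731552
roofred 843 (398.1236877441406, -309.682861328125) (328.71142578125, 128.1125946044922) 8.9261474609375 43.56614253873363
storey+chim 679 (510.0296630859375, -184.77737426757812) (122.47343444824219, 260.7983703613281) 1.2432775497436523 84.18059602744279
top 319 (509.9825439453125, -184.83998107910156) (121.35749053955078, 261.17724609375) 0.9480745792388916 88.422085154206
house all 4114 (464.3199157714844, 232.0576934814453) (324.8111267089844, 233.8200225830078) 66.4754409790039 37.77981550599668
walltop 815 (490.7348937988281, 280.5240478515625) (95.87352752685547, 138.78411865234375) 89.3578872680664 88.12623136841694
mould all 4647 (503.4590148925781, -61.2957763671875) (403.1258544921875, 290.51617431640625) 62.72795104980469 49.39299526975083
rim 1116 (518.6702880859375, -17.120529174804688) (203.58706665039062, 128.10592651367188) 7.350424289703369 86.08583938291315
101.80038637272116
bowl 738 (715.3375244140625, -19.022979736328125) (155.53118896484375, 124.67457580566406) 59.365596771240234 46.87202485292346
cup 751 (714.9733276367188, 174.72531127929688) (70.21463012695312, 64.36860656738281) 61.52939987182617 65.04555996700321
jar 382 (708.1314697265625, -201.0552520751953) (55.5242919921875, 55.619171142578125) 7.474061012268066 65.39606167565347
```

View pics/c1.png

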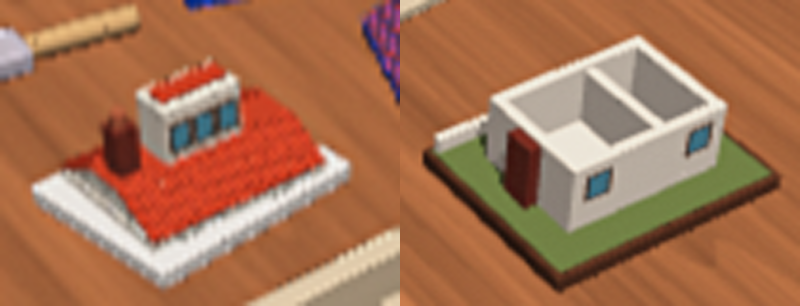

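The crop confirms the red roof, with its chimney at the left end (about world +x), and the roofless house with its breast at the same end. I'll look at the house from above on the way.

Emit:
step_arm --pt "-1 0.9 -0.8 0.2 0" --pt "-1 0.9 -0.8 0.2 0" --pt "-1 0.9 -0.8 0.2 0" --pt "-1 0.9 -0.8 0.2 0" --pt "-1 0.9 -0.8 0.2 0" --pt "-1 0.9 -0.8 0.2 0" --pt "-1 0.9 -0.8 0.2 0" --pt "-1 0.9 -0.8 0.2 0" --pt "-1 0.9 -0.8 0.2 0" --pt "-1 0.9 -0.8 0.2 0" --pt "-1 0.9 -0.8 0.2 0" --pt "-1 0.9 -0.8 0.2 0"

```text
clock: 1.15
tool_pos: [472.1, 292.2, 303.3]
ee_rot: [-0.0, 0.124, 0.992, -0.0]
wrist_force: [0.8, 0.3, 1.1]
finger_gap: 85.6
finger_force: 0.0
```

Emit:
step_arm --pt "-1 0 0 0 0" --pt "-1 0 0 0 0" --pt "-1 0 0 0 0" --pt "-1 0 0 0 0"

```text
clock: 1.48
tool_pos: [470.2, 294.5, 302.8]
ee_rot: [-0.001, 0.123, 0.992, -0.0]
wrist_force: [0.5, 1.1, 0.2]
finger_gap: 85.5
finger_force: 0.0
```

```bash
python3 - <<'E'
from h import *
img,d,c,T=cam('wrist'); cv2.imwrite('pics/w1.png',img[...,::-1]); np.savez('pics/w1.npz',img=img,d=d,T=T)
print(status.read_state()['tool_pos'])
img,d2,c2,T2=cam('scene'); np.savez('pics/s1.npz',img=img,d=d2,T=T2)
P=cloud(d,c,T); z=P[...,2]
for lo,hi in((83,93),(14,22)):
    m=((z>lo)&(z<hi)).astype(np.uint8); n,l,st,ce=cv2.connectedComponentsWithStats(m)
    for i in np.argsort(-st[1:,4])[:3]+1:
        p=P[l==i]; print(lo,len(p),cv2.minAreaRect(p[:,:2].astype(np.float32)),np.median(p[:,2]),st[i])
E
```

```text
[470.10517557 294.58655021 302.86621167]
83 4142 ((491.9850158691406, 278.57659912109375), (92.29244995117188, 136.6721649169922), 89.72567749023438) 86.61025231624632 [ 236  134  130  152 4142]
83 2935 ((516.5889892578125, 18.583721160888672), (77.78817749023438, 205.6750030517578), 83.9079360961914) 83.76803421523175 [   0  205  121  185 2935]
83 617 ((560.630615234375, -62.84426498413086), (69.26864624023438, 20.151029586791992), 5.925030708312988) 83.71901074788616 [  0 325  37  57 617]
14 9919 ((486.6144714355469, 278.6934814453125), (156.2362518310547, 190.27731323242188), 89.65205383300781) 17.254076009594883 [ 212   91  179  197 9919]
14 1727 ((805.1726684570312, 328.88177490234375), (34.777801513671875, 135.53387451171875), 15.48868179321289) 17.418755594556558 [ 351  387  102   51 1727]
14 928 ((499.0434265136719, 45.31161880493164), (190.65330505371094, 22.63044548034668), 9.743019104003906) 16.501389635258334 [ 61 182  89 147 928]
```

View pics/w1.png

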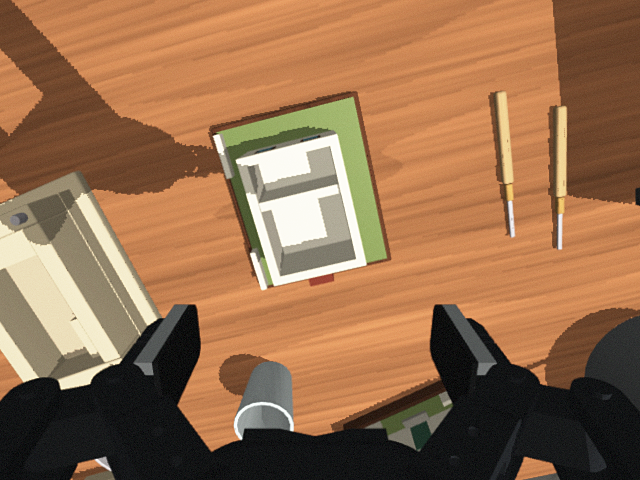

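The wrist view shows the house walls centred near (305,200) px and the red chimney breast at (321,280) px, which is world +x. The cloud gives the house centre as about (486.8, 278.6) with yaw about -0.3°. Wall size (92 × 136.7 with the breast) and top height (about 87) match the description. Next, over to the roof, staying high.

Emit:
step_arm --pt "-1 0 -0.95 0 0" --pt "-1 0 -0.95 0 0" --pt "-1 0 -0.95 0 0" --pt "-1 0 -0.95 0 0" --pt "-1 0 -0.95 0 0" --pt "-1 0 -0.95 0 0" --pt "-1 0 -0.95 0 0" --pt "-1 0 -0.95 0 0" --pt "-1 0 -0.95 0 0" --pt "-1 0 -0.95 0 0"

```text
clock: 2.42
tool_pos: [470.7, 8.4, 303.3]
ee_rot: [0.0, 0.123, 0.992, 0.0]
wrist_force: [0.3, -0.1, 0.0]
finger_gap: 85.1
finger_force: 0.0
```

Emit:
step_arm --pt "-1 0 -0.95 0 0" --pt "-1 0 -0.95 0 0" --pt "-1 0 -0.95 0 0" --pt "-1 0 -0.95 0 0" --pt "-1 0 -0.95 0 0" --pt "-1 0 -0.95 0 0" --pt "-1 0 -0.95 0 0" --pt "-1 0 -0.95 0 0" --pt "-1 0 -0.95 0 0" --pt "-1 0 0 0 0" --pt "-1 0 0 0 0" --pt "-1 0 0 0 0"

```text
clock: 3.42
tool_pos: [471.3, -246.7, 303.1]
ee_rot: [-0.0, 0.123, 0.992, 0.0]
wrist_force: [0.2, -0.5, 0.2]
finger_gap: 85.4
finger_force: 0.0
```

```bash
python3 - <<'E'
from h import *
img,d,c,T=cam('wrist'); cv2.imwrite('pics/w2.png',img[...,::-1]); np.savez('pics/w2.npz',img=img,d=d,T=T)
s=status.read_state();print(s['tool_pos'],s['q'])
P=cloud(d,c,T); z=P[...,2]
for lo,hi in((70,105),(12,18),(12,62),(80,90)):
    m=((z>lo)&(z<hi)).astype(np.uint8); n,l,st,ce=cv2.connectedComponentsWithStats(m)
    for i in np.argsort(-st[1:,4])[:4]+1:
        p=P[l==i]; print(lo,len(p),cv2.minAreaRect(p[:,:2].astype(np.float32)),np.median(p[:,2]),st[i])
E
```

```text
[ 471.39615474 -246.45734923  303.24847882] [-5.78401711e-01 -7.31213504e-02  1.56569127e+00  3.79065221e-04
  1.64930751e+00 -1.90281982e+00]
70 15649 ((520.0294799804688, -19.372940063476562), (201.07534790039062, 121.1943588256836), 7.086314678192139) 83.29588978732181 [  473    52   167   244 15649]
70 2835 ((484.87030029296875, -298.84564208984375), (64.75831604003906, 35.116424560546875), 6.314031600952148) 90.43843129423658 [ 233  179   62   79 2835]
70 1608 ((586.08203125, -604.3880615234375), (54.88918685913086, 70.53048706054688), 69.05763244628906) 87.93320012626657 [   0  337   54   63 1608]
70 1386 ((707.630615234375, -204.67388916015625), (50.02435302734375, 49.952693939208984), 32.73515319824219) 73.4806942386 [ 381  364   46   40 1386]
12 4899 ((519.5620727539062, -19.880699157714844), (229.50033569335938, 150.6300048828125), 6.928197860717773) 13.604783619053478 [ 434   40  145  243 4899]
12 4805 ((485.69854736328125, -300.6986999511719), (180.3575897216797, 143.66622924804688), 12.504958152770996) 13.641259258224466 [ 174   97  190  198 4805]
12 2788 ((515.876464843
[... 836 characters left out ...]
17969, 116.0605697631836), 35.343971252441406) 34.71785289354594 [ 514  295  109   95 5836]
80 12603 ((520.0285034179688, -19.321533203125), (201.06454467773438, 121.09207153320312), 7.0863142013549805) 83.47571656153428 [  478    52   162   244 12603]
80 1284 ((588.4013671875, -606.2101440429688), (48.598026275634766, 68.38549041748047), 64.9836196899414) 88.2028133668642 [   0  343   47   57 1284]
80 973 ((484.92718505859375, -299.072998046875), (64.65731811523438, 34.62974548339844), 6.210079193115234) 89.28165654485326 [233 181  61  77 973]
80 220 ((542.1448364257812, -292.53668212890625), (18.07843017578125, 18.21262550354004), 5.4385480880737305) 83.74327902742351 [276 262  24  21 220]
```

View pics/w2.png

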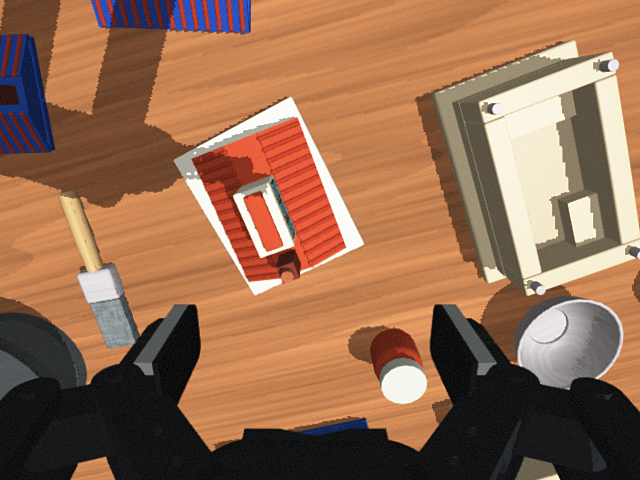

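The wrist view shows the roof: storey at (264,220) px, chimney at (288,272) px. That gives storey centre (484.9, -299.0) and chimney (542.1, -292.5), 57.6 mm apart against 58 expected, so yaw is +6.4°. The fingers need a +20.4° turn to close across the 34 mm.

Emit:
step_arm --pt "-1 0.15 -0.58 0 0.227" --pt "-1 0.15 -0.58 0 0.227" --pt "-1 0.15 -0.58 0 0.227" --pt "-1 0 0 -0.9 0" --pt "-1 0 0 -0.9 0" --pt "-1 0 0 -0.9 0" --pt "-1 0 0 -0.9 0" --pt "-1 0 0 -0.7 0" --pt "-1 0 0 0 0" --pt "-1 0 0 0 0" --pt "-1 0 0 0 0"

```text
clock: 4.38
tool_pos: [485.6, -299.7, 176.2]
ee_rot: [0.001, -0.055, 0.998, -0.001]
wrist_force: [-0.0, -0.6, 1.0]
finger_gap: 85.4
finger_force: 0.0
```

```bash
python3 - <<'E'
from h import *
for n in ('wrist','side'):
    img,d,c,T=cam(n); np.savez(f'pics/{n}3.npz',img=img,d=d,T=T)
    if n=='wrist':
        w=img
        P=cloud(d,c,T); z=P[...,2]
        m=((z>70)&(z<105)&(P[...,0]<580)&(P[...,0]>400)&(abs(P[...,1]+300)<60)).astype(np.uint8); k,l,st,ce=cv2.connectedComponentsWithStats(m)
        for i in np.argsort(-st[1:,4])[:3]+1:
            p=P[l==i]; print(len(p),cv2.minAreaRect(p[:,:2].astype(np.float32)),np.median(p[:,2]),st[i])
    else: w=np.hstack([w[100:480,120:520],cv2.resize(img[130:270,310:450],(380,380))])
cv2.imwrite('pics/w3.png',w[...,::-1])
s=status.read_state();print(s['tool_pos'],s['ee_rot'],s['q'])
E
```

```text
6063 ((484.4335021972656, -298.8512268066406), (63.9542236328125, 34.11991500854492), 6.367110252380371) 90.49518639670427 [ 289  178   59  107 6063]
969 ((541.6779174804688, -292.2825012207031), (19.38153839111328, 18.060909271240234), 7.8916168212890625) 83.83183246454101 [304 295  28  39 969]
[ 485.97743615 -300.43513045  176.95635883] [ 0.00151548 -0.05469345  0.99850126 -0.00125209] [-6.43453012e-01  8.08260609e-02  1.64114915e+00  3.04866523e-05
  1.41568594e+00 -2.32369571e+00]
```

View pics/w3.png

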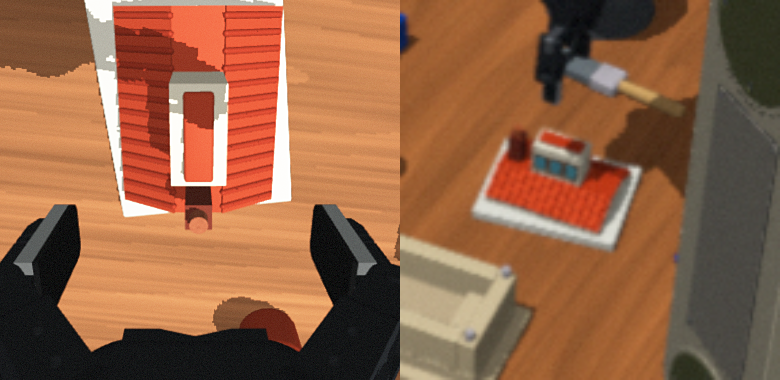

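The fingers straddle the storey squarely; in the left crop it sits at (199,130) px, midway between the pads. Descending.

Emit:
step_arm --pt "-1 -0.03 0.03 -0.7 0" --pt "-1 0 0 -0.7 0" --pt "-1 0 0 -0.7 0" --pt "-1 0 0 -0.7 0" --pt "-1 0 0 -0.6 0" --pt "-1 0 0 -0.3 0" --pt "-1 0 0 -0.3 0" --pt "-1 0 0 0 0" --pt "-1 0 0 0 0" --pt "-1 0 0 0 0"

```text
clock: 5.32
tool_pos: [484.7, -299.8, 55.9]
ee_rot: [0.001, -0.054, 0.999, -0.001]
wrist_force: [1.0, -0.4, 0.3]
finger_gap: 85.1
finger_force: 0.0
```

Emit:
step_arm --pt "-1 0 0 -0.06 0" --pt "0.3 0 0 0 0" --pt "0.6 0 0 0 0" --pt "1 0 0 0 0" --pt "1 0 0 0 0" --pt "1 0 0 0 0" --pt "1 0 0 0 0" --pt "1 0 0 0 0" --pt "1 0 0 0 0" --pt "1 0 0 0 0" --pt "1 0 0 0 0" --pt "1 0 0 0 0" --newtons 50

```text
clock: 6.32
tool_pos: [483.9, -299.2, 52.7]
ee_rot: [0.0, -0.054, 0.999, -0.0]
wrist_force: [-0.6, 0.1, 4.3]
finger_gap: 33.3
finger_force: 51.2
```

Gripped at 33–34 mm as expected. Lifting straight up.

Emit:
step_arm --pt "1 0 0 0.1 0" --pt "1 0 0 0.2 0" --pt "1 0 0 0.4 0" --pt "1 0 0 0.7 0" --pt "1 0 0 0.8 0" --pt "1 0 0 0.8 0" --pt "1 0 0 0.8 0" --pt "1 0 0 0.8 0" --pt "1 0 0 0.4 0" --pt "1 0 0 0 0" --pt "1 0 0 0 0" --pt "1 0 0 0 0"

```text
clock: 7.32
tool_pos: [483.0, -298.5, 200.7]
ee_rot: [-0.001, -0.054, 0.999, 0.001]
wrist_force: [-0.1, 0.3, -2.1]
finger_gap: 33.3
finger_force: 50.7
```

```bash
python3 - <<'E'
from h import *
img,d,c,T=cam('scene'); np.savez('pics/s4.npz',img=img,d=d,T=T)
w,dw,cw,Tw=cam('wrist'); np.savez('pics/w4.npz',img=w,d=dw,T=Tw)
cv2.imwrite('pics/w4.png',np.hstack([cv2.resize(w,(400,300)),cv2.resize(img[120:270,190:390],(400,300),interpolation=cv2.INTER_CUBIC)])[...,::-1])
s=status.read_state();print(s['tool_pos'],s['ee_rot'],s['wrist_force'],s['moment'])
E
```

```text
[ 482.74399121 -298.36716472  200.12651765] [-0.00142427 -0.0543491   0.99852026  0.00119765] [ 1.09634595 -0.38005034 -1.837249  ] [-0.05552226  0.02498441 -0.0062669 ]
```

View pics/w4.png

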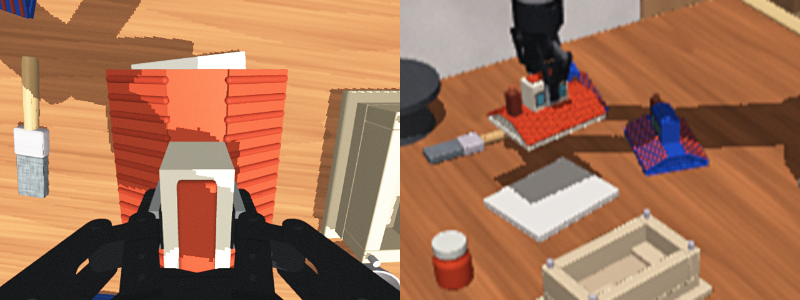

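The roof is held level and the bat below is clear: in the wrist crop the storey is at (198,215) px between the pads. The underside is at about z = 163, well above the mould pins (97). Carrying it over.

Emit:
step_arm --pt "1 0 0.3 0 -0.02" --pt "1 0 0.6 0 -0.02" --pt "1 0.02 0.8 0 -0.02" --pt "1 0.02 0.8 0 -0.02" --pt "1 0.02 0.8 0 -0.02" --pt "1 0.02 0.8 0 -0.02" --pt "1 0.02 0.8 0 -0.02" --pt "1 0.02 0.8 0 -0.02" --pt "1 0 0.8 0 -0.02" --pt "1 0 0.8 0 -0.02" --pt "1 0 0.8 0 -0.02" --pt "1 0 0.8 0 0"

```text
clock: 8.42
tool_pos: [486.4, -30.3, 201.5]
ee_rot: [-0.001, 0.004, 1.0, 0.0]
wrist_force: [0.6, 0.2, -1.9]
finger_gap: 33.4
finger_force: 50.6
```

Emit:
step_arm --pt "1 0 0.8 0 0" --pt "1 0 0.8 0 0" --pt "1 0 0.8 0 0" --pt "1 0 0.8 0 0" --pt "1 0 0.8 0 0" --pt "1 0 0.8 0 0" --pt "1 0 0.8 0 0" --pt "1 0 0.8 0 0" --pt "1 0 0.8 0 0" --pt "1 0 0.8 0 0" --pt "1 0 0.8 0 0" --pt "1 0 0.8 0 0"

```text
clock: 9.42
tool_pos: [486.2, 257.3, 201.5]
ee_rot: [-0.001, 0.003, 1.0, -0.0]
wrist_force: [0.1, -0.3, -1.8]
finger_gap: 33.7
finger_force: 50.6
```

Emit:
step_arm --pt "1 0 0.5 0 0" --pt "1 0 0.23 0 0" --pt "1 0 0 0 0" --pt "1 0 0 0 0" --pt "1 0 0 0 0" --pt "1 0 0 0 0"

```text
clock: 9.92
tool_pos: [487.4, 276.8, 202.4]
ee_rot: [-0.0, 0.004, 1.0, -0.0]
wrist_force: [-0.9, -0.4, -1.7]
finger_gap: 33.6
finger_force: 50.6
```

```bash
cat > m.py <<'E'
from h import *
import sys
s=status.read_state();tp=np.array(s['tool_pos'])
print(tp,s['ee_rot'],s['finger_gap'])
w,d,c,T=cam('wrist')
P=cloud(d,c,T); zt=P[...,2]-tp[2]
m=((zt>33)&(zt<50)&(np.hypot(P[...,0]-tp[0],P[...,1]-tp[1])<45)&(w.min(-1)>60)).astype(np.uint8)
k,l,st,ce=cv2.connectedComponentsWithStats(m)
for i in np.argsort(-st[1:,4])[:2]+1:
    p=P[l==i]; print('w storey',len(p),cv2.minAreaRect(p[:,:2].astype(np.float32)),np.percentile(p[:,2],[5,50,95]))
img,d,c,T=cam('scene'); P=cloud(d,c,T)
n=sys.argv[1]; np.savez(f'pics/s{n}.npz',img=img,d=d,T=T)
cv2.imwrite(f'pics/s{n}.png',np.hstack([cv2.resize(w,(400,300)),cv2.resize(img[190:370,280:460],(400,400),interpolation=cv2.INTER_CUBIC)[:300]])[...,::-1])
# roof tiles/eaves seen from scene
hsv=cv2.cvtColor(img,cv2.COLOR_RGB2HSV)
zu=tp[2]-37.7
m=(P[...,2]>zu-4)&(P[...,2]<zu+50)&(abs(P[...,0]-487)<100)&(abs(P[...,1]-279)<80)&(hsv[...,1]>120)
p=P[m]; print('sc roof',m.sum(),cv2.minAreaRect(p[:,:2].astype(np.float32)),np.nanmin(p[:,2]))
E
python3 m.py 5
```

```text
[487.42287888 276.77045282 202.39838002] [-7.40108295e-05  3.81991209e-03  9.99992684e-01 -1.88846999e-04] 33.64641393904457
w storey 11054 ((484.66839599609375, 276.1725158691406), (35.137962341308594, 58.09674835205078), 89.88619232177734) [238.0559331  239.27172243 245.23891775]
w storey 224 ((478.5431823730469, 295.980712890625), (4.59681510925293, 6.831941604614258), 44.088741302490234) [235.67451788 238.59723997 240.14893386]
sc roof 1498 ((486.65179443359375, 278.34375), (120.3624267578125, 156.0167999267578), 88.98065185546875) 170.86542581966637
```

View pics/s5.png

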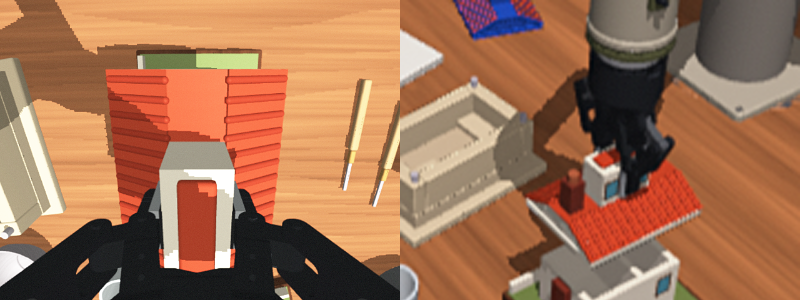

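Held over the house with the chimney on the breast side. Both cameras put the roof about 2.3 mm short in y and 0.8 mm over in x relative to the house. Correcting this and lowering most of the way.

Emit:
step_arm --pt "1 -0.02 0.07 0 0.005" --pt "1 0 0 -0.2 0" --pt "1 0 0 -0.3 0" --pt "1 0 0 -0.4 0" --pt "1 0 0 -0.4 0" --pt "1 0 0 -0.3 0" --pt "1 0 0 -0.2 0" --pt "1 0 0 -0.1 0" --pt "1 0 0 0 0" --pt "1 0 0 0 0" --pt "1 0 0 0 0" --pt "1 0 0 0 0"

```text
clock: 11.02
tool_pos: [487.2, 280.1, 146.4]
ee_rot: [0.001, 0.002, 1.0, 0.0]
wrist_force: [-0.7, 0.0, -2.3]
finger_gap: 33.6
finger_force: 50.6
```

```bash
python3 m.py 6; python3 - <<'E'
from h import *
f=np.load('pics/s6.npz'); img,d,T=f['img'],f['d'],f['T']; c=vision.get_calibration('scene')
s=status.read_state(); zu=s['tool_pos'][2]-37.7
def frame(o,yaw,pts):
    a=np.radians(yaw); return np.array([[o[0]+x*np.cos(a)-y*np.sin(a),o[1]+x*np.sin(a)+y*np.cos(a),o[2]+z] for x,y,z in pts])
S=5; x0,y0=310,235
crop=cv2.resize(img[y0:y0+120,x0:x0+120],None,fx=S,fy=S,interpolation=cv2.INTER_CUBIC)[...,::-1].copy()
def poly(o,yaw,hx,hy,z,col):
    q=project(frame((o[0],o[1],0),yaw,[(-hx,-hy,z),(hx,-hy,z),(hx,hy,z),(-hx,hy,z)]),c,T)
    q=((q-[x0,y0]+.5)*S).astype(np.int32); cv2.polylines(crop,[q],True,col,1)
H=(486.8,278.6)
poly(H,-.3,75,58,zu,(255,255,0)); poly(H,-.3,63,46,88,(0,255,0)); poly(H,-.3,95,78,18,(255,0,255))
cv2.imwrite('pics/o6.png',crop)
E
```

```text
[487.24665447 280.14279475 146.35258376] [6.53924513e-04 1.87854544e-03 9.99997977e-01 3.00565209e-04] 33.60381634673721
w storey 10179 ((483.9189758300781, 279.39471435546875), (35.16486740112305, 57.089271545410156), 89.9026870727539) [181.94882447 183.15419489 187.62706277]
w storey 877 ((504.1716003417969, 279.5635681152344), (16.159542083740234, 9.229333877563477), 88.24392700195312) [188.37062817 189.18113641 190.05080515]
sc roof 1446 ((487.20721435546875, 279.59991455078125), (122.07255554199219, 154.77549743652344), 89.9914321899414) 114.82217887368097
```

View pics/o6.png

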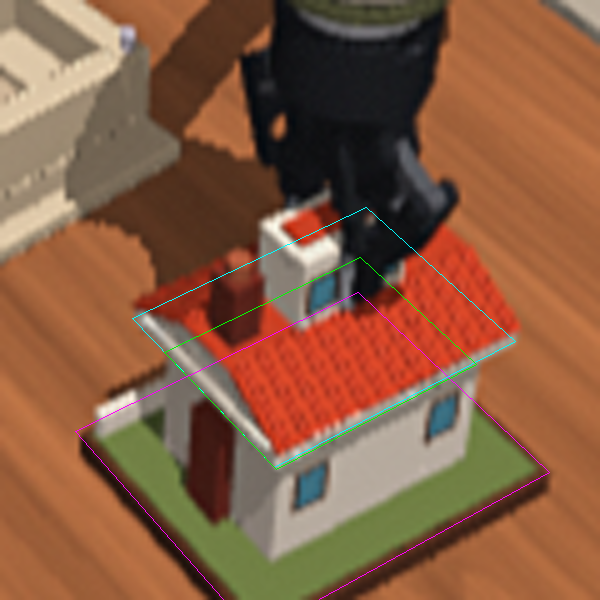

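The overlay shows the roof sitting inside the predicted outline (eave corners at about (135,316), (276,462) and (516,337) px), about 20 mm above the walls. Final 10 mm down, -0.9 mm in x, then verify within one wrist frame.

Emit:
step_arm --pt "1 -0.03 0 -0.1 0" --pt "1 0 0 -0.1 0" --pt "1 0 0 -0.1 0" --pt "1 0 0 -0.03 0" --pt "1 0 0 0 0" --pt "1 0 0 0 0" --pt "1 0 0 0 0" --pt "1 0 0 0 0" --pt "1 0 0 0 0" --pt "1 0 0 0 0"

```text
clock: 11.95
tool_pos: [485.9, 279.9, 135.8]
ee_rot: [0.0, 0.002, 1.0, 0.0]
wrist_force: [-0.3, 0.6, -2.8]
finger_gap: 33.4
finger_force: 50.6
```

```bash
python3 m.py 7; python3 - <<'E'
from h import *
w,d,c,T=cam('wrist'); P=cloud(d,c,T); z=P[...,2]
near=(abs(P[...,0]-487)<110)&(abs(P[...,1]-279)<90)
def rect(m,n):
    p=P[m&near]; p=p[~np.isnan(p).any(1)]; r=cv2.minAreaRect(p[:,:2].astype(np.float32)); print(n,len(p),r,p[:,:2].min(0),p[:,:2].max(0),np.median(p[:,2]))
rect((z>12)&(z<22),'board'); 
hsv=cv2.cvtColor(w,cv2.COLOR_RGB2HSV)
rect((z>98)&(z<116)&(hsv[...,1]>100),'eave')
cv2.imwrite('pics/w7.png',w[...,::-1])
q=cloud(np.load('pics/s7.npz')['d'],vision.get_calibration('scene'),np.load('pics/s7.npz')['T'])
i=np.load('pics/s7.npz')['img']; P=q; z=q[...,2]; near=(abs(P[...,0]-487)<110)&(abs(P[...,1]-279)<90)
rect((z>12)&(z<22),'sc board'); rect((z>94)&(z<112),'sc eave')
E
```

```text
[485.93600613 279.92982111 135.75277934] [1.16996699e-04 1.89769902e-03 9.99998191e-01 4.85596127e-05] 33.42042911869831
w storey 11078 ((482.8503112792969, 279.2667236328125), (35.25111389160156, 57.39377212524414), 89.9519271850586) [171.39551957 172.62836131 178.60653882]
w storey 228 ((477.5032958984375, 258.62994384765625), (5.926850318908691, 5.104196071624756), 2.1646339893341064) [169.05373186 172.16890833 175.88583732]
sc roof 1429 ((485.6628112792969, 279.9175109863281), (122.31034851074219, 152.49615478515625), 89.54330444335938) 104.1792009976183
board 8483 ((401.7466125488281, 279.4254150390625), (156.67025756835938, 20.775117874145508), 89.76300048828125) [391.30574616 201.11322707] [412.23306161 357.77264913] 17.05632437123819
eave 12787 ((470.4421081542969, 279.47857666015625), (120.32972717285156, 117.94976043701172), 89.93140411376953) [411.40186605 219.27120986] [529.48729081 339.61223831] 112.15487415488991
sc board 1197 ((486.12921142578125, 281.522216796875), (157.37106323242188, 192.27761840820312), 89.66360473632812) [390.3684408  202.29471274] [582.45905919 360.55190525] 19.57241712699613
sc eave 285 ((487.98577880859375, 279.7322082519531), (121.7856216430664, 151.6584014892578), 89.30725860595703) [412.86678649 218.56183581] [563.75032579 341.36033362] 107.23959444046591
```

View pics/w7.png

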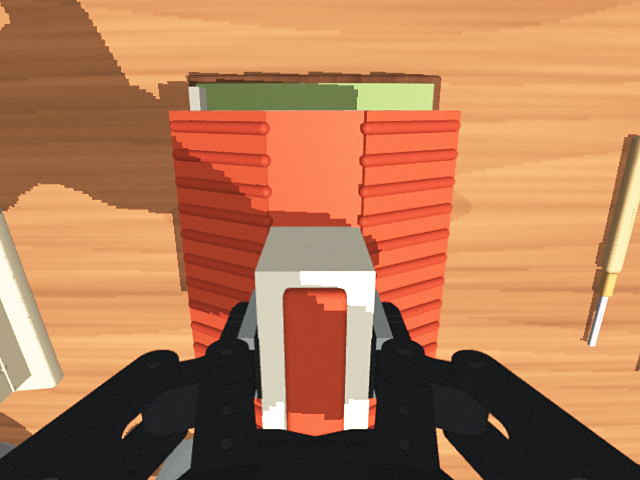

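In the wrist frame, the board's -x edge (y centre 279.4, x 391.3) puts the house centre at (486.4, 279.4). The roof centre comes out at about (486.3, 279.4), square to within 0.2°. The underside is at about z = 98, a 10 mm gap. Handing in.

```bash
python3 -c "
from plant import job; print(job.finish_job())"
```

```text
the job is handed in; nothing more can be done
None
```

I handed the job in with the roof held still and level about 10 mm above the house walls, by camera within about 0.5 mm of centre and 0.2° of square, with its chimney over the breast; nothing was knocked that I could see.

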